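# Dispense one spacer and nudge it onto the pickup spot

## Task

Press the red plunger of the spacer feeder once, all the way down, and let it come back up, so that a single brass spacer is ejected onto the grey deck. Then push that spacer along the deck with the fingertips until it lies wholly on the teal spot. Do not pick it up, leave the other spacers in the magazine, and leave the things around the feeder where they are.

Things in the scene. Friction and masses are not known exactly. Their poses are not given: they have to be found in the camera images.
- feeder: Spacer feeder, fixed to the table; origin on the table, z up, -x the outlet side, facing roughly the robot. Flat grey metal deck, top 12 mm above the table, x -115 to +125, y -125 to +125 mm. On it the black magazine and, behind, the grey plunger housing (x 62 to 125, y -25 to +25 mm, top 48 mm above the table). The rest of the deck is bare but for two painted spots and one collet.
- plunger (a joint): Travel of the red plunger: 0 up, 0.018 m fully down. Spring return: 4 N to start, 9 N at the bottom. It drives a tongue, 2.45 mm per mm, that pushes the lowest spacer out toward -x. Fully down (past 16.5 mm at least) leaves the spacer clear of the magazine, centre at about x = +2 mm, y = 0 in the feeder's frame. Every full press ejects one more.
- plunger_top (a point): Centre of the flat top of the red plunger head (34 mm across); 74 mm above the table when up, 56 mm when fully down; press straight down. At x = 95 mm, y = 0 in the feeder's frame.
- magazine (a point): On the magazine's vertical axis at deck height (x = 45 mm, y = 0 in the feeder's frame). The black magazine, open on top and with a clear front plate, covers x 25 to 62, y -20 to +20 mm, top 46 mm above the table; the spacers are stacked in it and the lowest leaves under the front plate.
- spacer0_center (a point): Centre of the lowest brass spacer, the one that comes out: a flat disc 30 mm across, 10 mm thick, 45 to 70 g; its centre is 5 mm above the deck (17 mm above the table) when it lies flat.
- spacer1_center (a point): Centre of the second spacer, the same size; drops to the lowest place after a press and must stay in the magazine.
- spacer2_center (a point): Centre of the third (top) spacer, the same; must stay in the magazine.
- spot_teal: Teal round spot painted on the deck, 60 mm across, flush; origin at its centre, on the deck's top. The pickup spot, where the spacer must go: on the left or right of the outlet, 60 to 85 mm to the side and 75 to 120 mm in front of the magazine axis.
- spot_black: Black round spot painted on the deck, 60 mm across, on the other side: the reject spot, not used now.
- pin_case: walnut gauge pin case, 160 x 90 x 30 mm, steel pins on top; bystander
- clamp_handle: teal plastic clamp handle lying flat, about 105 mm long, 32 mm high; bystander
- collet_block: matte black collet block, 110 x 80 x 45 mm, steel collets stick up to 53 mm; bystander
- screwdriver: screwdriver lying on the table, 160 mm long; bystander
- collet: single steel collet standing on the feeder's deck in its far right-hand corner, 27 mm across, 38 mm tall (its top 50 mm above the table); origin at its foot; bystander
- spacer0: The same lowest spacer as a body; origin at the centre of its underside, z its axis.

How it is judged:
By the outcome, as a careful person would: the job done as asked, in the order asked, and still so for the second after the job is handed in, with the robot touching nothing.
It also fails if it takes over 53 s, if anything falls off the work surface, if the arm or the gripper's body presses on something with over 40 N, if the wrist force passes 120 N, or if a joint passes its speed limit or range.

## Robot

A 6-joint arm with a two-finger parallel gripper is mounted at the origin on the work surface. World frame = base frame: x ahead of the robot, y to its left, z up, the work surface at z = 0. Lengths are in mm, angles in rad, forces in N, time in s.
With the tool pointing down it reaches from about 275 to 1000 mm from the base axis. Payload 8.4 kg.
Tool frame: the origin (TCP) lies on the mounting face of the last link; the fingertips stand 173 mm ahead of it and the grasp point (between the pads) lies 155 mm ahead of it; z points along the fingers, y is the line along which they close (so a half turn about z gives the same grasp; the last joint's range is limited). The gripper opens to 85 mm and grips with 20 to 120 N. Pads are 22 mm wide; open, the fingers measure 114 mm over their backs; the gripper's body (76 mm by 85 mm) begins 54 mm behind the grasp point. The pads swing forward as they close: fully open they stand 13 mm farther back than shut.
Start: joints at [-1.318, 0.353, 1.633, -0, 1.155, -0.002], TCP at [157.531, -604.825, 404.681] pointing down, gripper open.
Joint ranges: [-2.63, 2.63], [-0.92, 2.1], [0.06, 2.66], [-1.3, 4.44], [0, 2.69], [-3.02, 3.02]. Speed limits (rad/s): [2.22, 2.22, 2.79, 3.14, 3.14, 3.14].

## Interface

Orientations are given as [roll, pitch, yaw] about the fixed x, y, z axes, in that order (R = Rz(yaw) Ry(pitch) Rx(roll)).
In Python, from rig import r gives the robot as it stands.
- The arm moves only by the tool apply_moves, never from a script. Its argument "deltas" is a list of rows, each an object with "claw": the gripper command: -1 is fully open, 1 is shut, values between are in proportion; "delta_pos": the shift along the tool's x, y, z in cm, a list of three; "yaw": the turn about the tool's z in rad. In form: [{"claw": claw, "delta_pos": [tx, ty, tz], "yaw": yaw}, ...]. A call has 1 to 8 rows; each row shifts and turns the commanded pose from where the row before left it, along the tool's axes as they then stand; what a row does not reach is not made up. A row lasts 1/8 s, in which the tool goes at most 62.5 mm and 10.7 degrees, less where a joint would pass 70% of its speed; a pose out of reach is approached as far as the arm can. A call with a gripper value outside its range is refused whole. The fingers move at their own pace and stop on an object; "grip_force" is the grip in N (left out, the last holds). Time passes only in rows, so rows that do not move let the fingers close. It gives the time, the measured TCP pose, the force, the opening and the grip force at its end, in the units of the state.
- r.sense(): the state, without advancing time (a new reading comes with each control period).
- r.grab_frame(name): name is "side" or "top"; returns a dict with "img" (420x560x3 uint8, blue, green, red), "z_map" (420x560 float32, mm along the optical axis (not along the pixel's ray), 0 where there is no reading), "fx", "fy", "cx", "cy" (pixels), "eye" and "rotation" of the camera in the world. Camera axes: x right, y up, looking along -z (the intrinsics and any distortion apply to the point x, -y, -z); pixel columns grow to the right and rows downward; lengths in mm; the calibration is good to about 2 mm. A picture is of the moment at which its call begins.
- r.sign_off(): hands the job in; it is judged then, once.
The state is a dict: "clock": time; "qpos": joint angles; "qvel": joint speeds; "joint_efforts": joint torques, N m; "eef_pos": TCP position; "tcp_rot": TCP orientation; "contact_force": force on the tool from outside, world axes, zero at the start; "wrist_torque": the same for the moment, N m; "opening": opening from 0.0 (shut) to 1.0 (fully open); "grasp_force": force on a finger pad.
Only numpy, scipy, OpenCV 4.12 (cv2) and the standard library are available. Lean on these libraries where they do the work, as an engineer would, in place of code of your own. Each camera call takes 0.05 s, during which the arm holds its last target. There are 200 camera calls.

## Working session

There is one attempt and no reset: what is moved stays moved. The work goes in short steps, Python scripts to look and compute and a tool call to move; the robot and the scene stay as the last step left them, time stands still between calls to the robot, and variables do not carry over. Pictures are saved under pics/ and viewed, at most 10 in all, crops included, and the job is handed in when it is done.

Besides the shell and the picture viewer there is one more tool, called after "Request:" in YAML: its name, and indented under it one key for each argument. apply_moves: Moves the arm, as the interface text tells. Its arguments: {"type":"object","properties":{"deltas":{"type":"array"},"grip_force":{"type":"number"}},"required":["deltas"]}

```bash
mkdir -p pics
python3 - <<'E'
from rig import r
import cv2,numpy as np
for n in("top","side"):
    f=r.grab_frame(n); cv2.imwrite(f"pics/{n}0.png",f["img"]); np.savez(n+"0.npz",**f)
    print(n,f["fx"],f["fy"],f["cx"],f["cy"],f["eye"],np.round(f["rotation"],3).tolist(),[k for k in f])
s=r.sense();print(s)
E
```

```text
top 518.871715355135 518.871715355135 282.9481617483184 213.32055615997442 [ 373.03856567  -22.78669149 1415.46498071] [0.106, 0.0, -1.585] ['img', 'z_map', 'fx', 'fy', 'cx', 'cy', 'eye', 'rotation']
side 544.6731070595278 544.6731070595278 276.0736384916722 207.58397626038618 [325.51974931 987.70996569 661.9389471 ] [1.056, -0.011, -2.916] ['img', 'z_map', 'fx', 'fy', 'cx', 'cy', 'eye', 'rotation']
{'clock': 0.1, 'qpos': array([-1.31838274e+00,  3.53617755e-01,  1.63404632e+00,  3.22998916e-05,
        1.15521302e+00, -2.37432025e-03]), 'qvel': array([ 0.00020483, -0.00265223, -0.00312375,  0.000978  ,  0.00054681,
       -0.00069107]), 'joint_efforts': array([ 3.52581756e-04, -6.06356406e+01, -3.42817640e+01,  6.37673406e-05,
        3.91701615e-03, -1.10100925e-05]), 'eef_pos': array([ 157.49462883, -604.62050613,  404.0180943 ]), 'tcp_rot': array([-3.14030829e+00, -3.25833715e-05,  2.54774830e-01]), 'contact_force': array([-0.11896135, -1.22796904, -0.14929362]), 'wrist_torque': array([-0.01824222, -0.09161953,  0.02934146]), 'grasp_force': 0.0, 'opening': 0.9988824966993485}
```

View pics/top0.png

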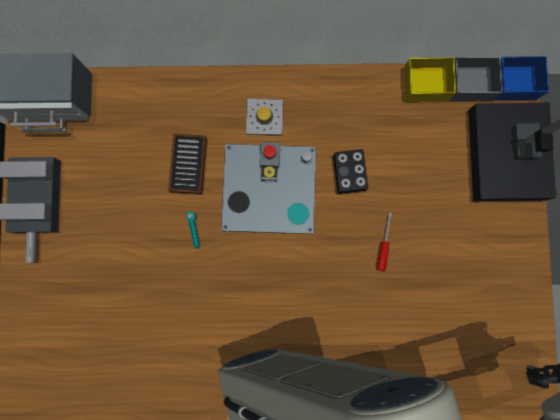

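View pics/side0.png

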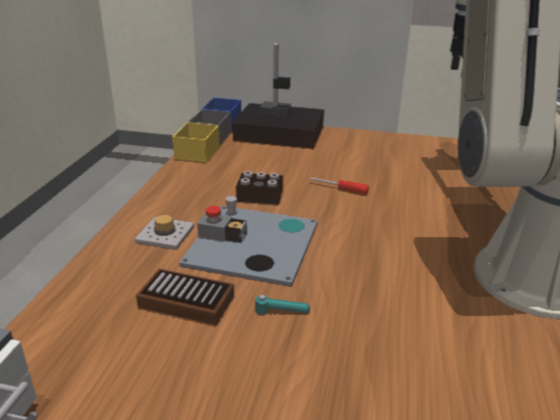

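Top view: plunger at about (270,152), magazine at (269,172), teal spot at (298,214) and black spot at (239,202). The deck corners are near (226,146), (316,146), (315,233) and (222,232). The side view shows the same layout.

```bash
cat > h.py <<'E'
import numpy as np,cv2
from scipy.spatial.transform import Rotation as R
def toplane(f,uv,z):
    uv=np.atleast_2d(uv).astype(float)
    d=np.c_[(uv[:,0]-f["cx"])/f["fx"],-(uv[:,1]-f["cy"])/f["fy"],-np.ones(len(uv))]
    Rm=np.array(f["rotation"]); Rm=R.from_euler("xyz",Rm).as_matrix() if Rm.shape==(3,) else Rm
    d=d@Rm.T; e=np.array(f["eye"])
    return (e+d*((z-e[2])/d[:,2])[:,None])[:,:2]
def blob(f,lo,hi,box):
    x0,y0,x1,y1=box; hsv=cv2.cvtColor(f["img"],cv2.COLOR_BGR2HSV)[y0:y1,x0:x1]
    m=cv2.inRange(hsv,lo,hi); n,l,st,c=cv2.connectedComponentsWithStats(m)
    if n<2: return None
    k=1+np.argmax(st[1:,4]); return c[k]+[x0,y0],st[k,4],(l==k)
E
python3 - <<'E'
from h import *
B={"top":dict(teal=(280,195,320,232),red=(255,138,285,165),blk=(224,185,255,218),deck=(210,135,325,240)),
"side":dict(teal=(270,212,312,238),red=(200,200,225,220),blk=(240,250,280,275),deck=(175,200,325,280))}
for n in("top","side"):
    f=dict(np.load(n+"0.npz"))
    for nm,lo,hi,z in(("teal",(80,120,50),(100,255,255),12),("blk",(0,0,0),(180,255,60),12),("red",(0,150,60),(8,255,255),74)):
        b=blob(f,lo,hi,B[n][nm]); print(n,nm,b and (b[0].round(1),b[1],toplane(f,b[0],z).round(1)))
    x0,y0,x1,y1=B[n]["deck"]
    h=cv2.cvtColor(f["img"],cv2.COLOR_BGR2HSV)[y0:y1,x0:x1]
    m=cv2.inRange(h,(95,20,80),(125,120,255)); m=cv2.morphologyEx(m,cv2.MORPH_OPEN,np.ones((3,3)))
    c=max(cv2.findContours(m,0,2)[0],key=cv2.contourArea).reshape(-1,2)+[x0,y0]
    w=toplane(f,c,12).astype(np.float32); r=cv2.minAreaRect(w); print("deck",r,cv2.boxPoints(r).round(0).tolist())
E
```

```text
top teal (array([297.7, 213.2]), np.int32(350), array([[522.2, -64.6]]))
top blk (array([238.3, 201.6]), np.int32(326), array([[556.3,  96.6]]))
top red (array([269.3, 151. ]), np.int32(120), array([[681.3,   9.1]]))
deck ((594.6852416992188, 13.585899353027344), (245.48219299316406, 242.7560577392578), 87.28700256347656) [[468.0, -103.0], [710.0, -115.0], [722.0, 130.0], [479.0, 142.0]]
side teal (array([290.9, 225.1]), np.int32(212), array([[524.3, -62.7]]))
side blk (array([259.1, 262.6]), np.int32(336), array([[558. ,  98.3]]))
side red (array([212.6, 210.3]), np.int32(132), array([[682.6,  18. ]]))
deck ((594.055908203125, 20.214149475097656), (242.94580078125, 232.2798614501953), 87.6629867553711) [[473.0, -96.0], [705.0, -106.0], [715.0, 137.0], [483.0, 146.0]]
```

Request:
apply_moves:
  deltas:
    - {"claw": 1, "delta_pos": [2.0, -1.4, 0], "yaw": 0}
    - {"claw": 1, "delta_pos": [4.0, -2.8, 0], "yaw": 0}
    - {"claw": 1, "delta_pos": [4.5, -3.1, 0], "yaw": 0}
    - {"claw": 1, "delta_pos": [4.5, -3.1, 0], "yaw": 0}
    - {"claw": 1, "delta_pos": [4.5, -3.1, 0], "yaw": 0}
    - {"claw": 1, "delta_pos": [4.5, -3.1, 0], "yaw": 0}
    - {"claw": 1, "delta_pos": [4.5, -3.1, 0], "yaw": 0}
    - {"claw": 1, "delta_pos": [4.5, -3.1, 0], "yaw": 0}

```text
clock: 1.1
eef_pos: [420.2, -298.3, 404.7]
tcp_rot: [-3.141, -0.0, 0.255]
contact_force: [1.3, -0.2, -0.4]
opening: 0.005
grasp_force: 0.0
```

Request:
apply_moves:
  deltas:
    - {"claw": 1, "delta_pos": [4.5, -3.1, 0], "yaw": 0}
    - {"claw": 1, "delta_pos": [4.5, -3.1, 0], "yaw": 0}
    - {"claw": 1, "delta_pos": [4.5, -3.1, 0], "yaw": 0}
    - {"claw": 1, "delta_pos": [4.5, -3.1, 0], "yaw": 0}
    - {"claw": 1, "delta_pos": [4.5, -3.1, 0], "yaw": 0}
    - {"claw": 1, "delta_pos": [4.5, -3.1, 0], "yaw": 0}
    - {"claw": 1, "delta_pos": [4.5, -3.1, 0], "yaw": 0}
    - {"claw": 1, "delta_pos": [0, 0, 0], "yaw": 0}

```text
clock: 2.1
eef_pos: [670.5, -7.6, 404.1]
tcp_rot: [-3.141, -0.0, 0.259]
contact_force: [-0.8, -0.8, -0.6]
opening: -0.003
grasp_force: 0.0
```

Request:
apply_moves:
  deltas:
    - {"claw": 1, "delta_pos": [0, 0, 0], "yaw": -0.181}
    - {"claw": 1, "delta_pos": [0, 0, 0], "yaw": -0.181}
    - {"claw": 1, "delta_pos": [0, 0, 0], "yaw": -0.181}
    - {"claw": 1, "delta_pos": [0, 0, 0], "yaw": -0.181}
    - {"claw": 1, "delta_pos": [0, 0, 0], "yaw": -0.181}
    - {"claw": 1, "delta_pos": [0, 0, 0], "yaw": -0.181}
    - {"claw": 1, "delta_pos": [0, 0, 0], "yaw": -0.181}
    - {"claw": 1, "delta_pos": [0, 0, 0], "yaw": 0}

```text
clock: 3.1
eef_pos: [668.5, -11.7, 404.6]
tcp_rot: [-3.141, 0.0, 1.52]
contact_force: [0.1, 0.3, -0.4]
opening: -0.004
grasp_force: 0.0
```

Request:
apply_moves:
  deltas:
    - {"claw": 1, "delta_pos": [1.1, 0.7, 0], "yaw": 0}
    - {"claw": 1, "delta_pos": [1.1, 0.7, 2], "yaw": 0}
    - {"claw": 1, "delta_pos": [0, 0, 3], "yaw": 0}
    - {"claw": 1, "delta_pos": [0, 0, 3], "yaw": 0}
    - {"claw": 1, "delta_pos": [0, 0, 3], "yaw": 0}
    - {"claw": 1, "delta_pos": [0, 0, 2.5], "yaw": 0}
    - {"claw": 1, "delta_pos": [0, 0, 1], "yaw": 0}
    - {"claw": 1, "delta_pos": [0, 0, 0], "yaw": 0}

```text
clock: 4.1
eef_pos: [684.5, 10.1, 258.5]
tcp_rot: [-3.14, 0.0, 1.522]
contact_force: [-0.4, -0.7, 0.4]
opening: 0.002
grasp_force: 0.0
```

Run:
```python
from rig import r
from h import *
f=r.grab_frame("top");g=r.grab_frame("side")
a=cv2.resize(f["img"][130:245,205:325],None,fx=5,fy=5);b=cv2.resize(g["img"][150:285,170:330],None,fx=4,fy=4)
a=a[:560,:400] if 0 else a[:575]
cv2.imwrite("pics/p1.png",cv2.resize(g["img"][150:285,170:330],(640,540)))
print(r.sense()["eef_pos"])
```

```text
[685.05834469   9.897195   260.29193074]
```

View pics/p1.png

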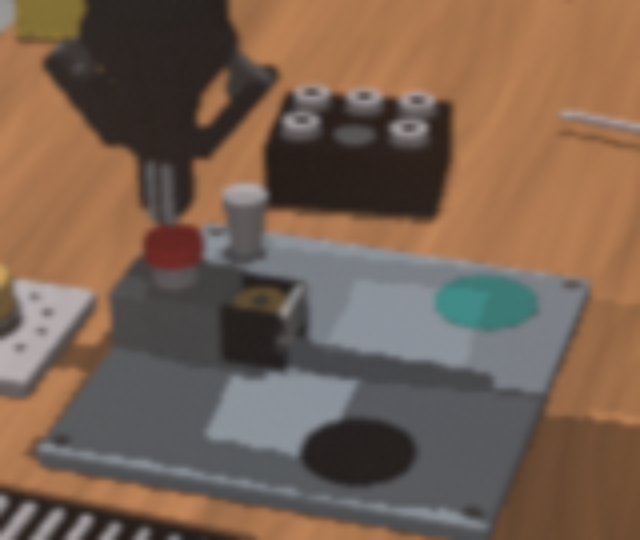

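The shut fingers hang just above the plunger: fingertips at about (165,215) in the crop, head at (172,240), so the plunger is about 2–3 mm nearer the robot. I'll press now.

Request:
apply_moves:
  deltas:
    - {"claw": 1, "delta_pos": [0, -0.2, 1.0], "yaw": 0}
    - {"claw": 1, "delta_pos": [0, 0, 0.4], "yaw": 0}
    - {"claw": 1, "delta_pos": [0, 0, 0.4], "yaw": 0}
    - {"claw": 1, "delta_pos": [0, 0, 0.4], "yaw": 0}
    - {"claw": 1, "delta_pos": [0, 0, 0.4], "yaw": 0}
    - {"claw": 1, "delta_pos": [0, 0, 0.3], "yaw": 0}
    - {"claw": 1, "delta_pos": [0, 0, 0.1], "yaw": 0}
    - {"claw": 1, "delta_pos": [0, 0, 0], "yaw": 0}

```text
clock: 5.2
eef_pos: [682.5, 9.7, 230.6]
tcp_rot: [3.141, -0.0, 1.522]
contact_force: [-4.1, 0.9, 8.6]
opening: 0.002
grasp_force: 4.0
```

Request:
apply_moves:
  deltas:
    - {"claw": 1, "delta_pos": [0, 0, 0.1], "yaw": 0}
    - {"claw": 1, "delta_pos": [0, 0, 0.1], "yaw": 0}
    - {"claw": 1, "delta_pos": [0, 0, 0], "yaw": 0}
    - {"claw": 1, "delta_pos": [0, 0, 0], "yaw": 0}

```text
clock: 5.7
eef_pos: [682.6, 9.8, 229.4]
tcp_rot: [3.141, -0.0, 1.522]
contact_force: [-5.2, 1.5, 15.7]
opening: -0.003
grasp_force: 7.4
```

Run:
```python
from rig import r
s=r.sense();print(s["eef_pos"],s["contact_force"])
```

```text
[682.58141112   9.78179571 229.4333255 ] [-5.17541844  1.46279552 15.68052436]
```

Request:
apply_moves:
  deltas:
    - {"claw": 1, "delta_pos": [0, 0, -0.5], "yaw": 0}
    - {"claw": 1, "delta_pos": [0, 0, -1], "yaw": 0}
    - {"claw": 1, "delta_pos": [0, 0, -2], "yaw": 0}
    - {"claw": 0.65, "delta_pos": [0, 0, -3], "yaw": 0}
    - {"claw": 0.65, "delta_pos": [2, -2, -2], "yaw": 0}
    - {"claw": 0.65, "delta_pos": [4, -2, 0], "yaw": 0}
    - {"claw": 0.65, "delta_pos": [4, 0, 0], "yaw": 0}
    - {"claw": 0.65, "delta_pos": [0, 0, 0], "yaw": 0}

```text
clock: 6.7
eef_pos: [647.5, 114.0, 314.0]
tcp_rot: [3.14, -0.001, 1.525]
contact_force: [-0.8, -1.1, 0.1]
opening: 0.175
grasp_force: 0.0
```

Run:
```python
from rig import r
from h import *
f=r.grab_frame("top");g=r.grab_frame("side");np.savez("top2.npz",**f);np.savez("side2.npz",**g)
a=cv2.resize(f["img"][130:245,215:325],(400,420));b=cv2.resize(g["img"][190:285,170:330],(400,240))
b=cv2.copyMakeBorder(b,0,180,0,0,0)
cv2.imwrite("pics/p2.png",np.hstack([a,b]))
```

```text
(no output)
```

View pics/p2.png

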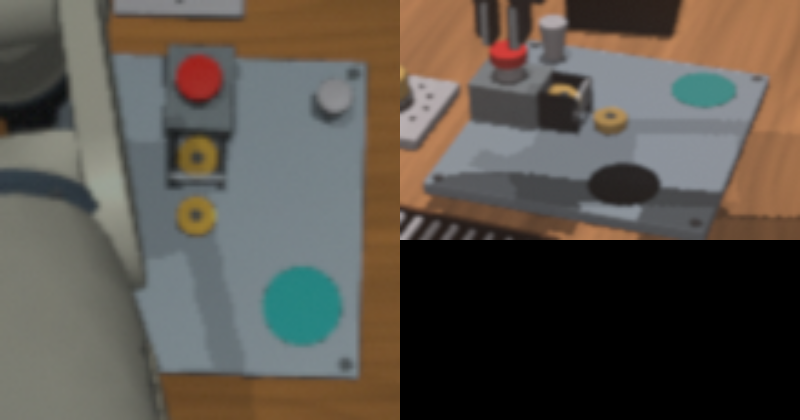

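One spacer lies clear of the magazine (top crop (196,215), side crop (611,120)) and the plunger is back up.

```bash
cat >> h.py <<'E'
def spacer(f,box): 
    b=blob(f,(15,90,50),(32,255,255),box)
    if b is None: return None
    pts=cv2.findNonZero(b[2].astype(np.uint8)).reshape(-1,2)
    c=cv2.minEnclosingCircle(pts)[0]+np.array(box[:2])
    return c.round(1),b[1],toplane(f,c,21).round(1)
E
python3 - <<'E'
from h import *
print(spacer(dict(np.load("top2.npz")),(255,180,285,200)))
print(spacer(dict(np.load("side2.npz")),(244,228,266,247)))
f=dict(np.load("top2.npz"));b=blob(f,(0,150,60),(8,255,255),(255,138,285,165));print("red",toplane(f,b[0],74))
E
```

```text
(array([268.5, 188.5]), np.int32(82), array([[589.8,  13.7]]))
(array([253.9, 236.5]), np.int32(91), array([[590.4,  18.1]]))
red [[681.29963627   9.05709399]]
```

Request:
apply_moves:
  deltas:
    - {"claw": 0.65, "delta_pos": [-2.9, -2.8, 0], "yaw": 0}
    - {"claw": 0.65, "delta_pos": [-2.8, -2.8, 2], "yaw": 0}
    - {"claw": 0.65, "delta_pos": [0, 0, 3], "yaw": 0}
    - {"claw": 0.65, "delta_pos": [0, 0, 3], "yaw": 0}
    - {"claw": 0.65, "delta_pos": [0, 0, 3], "yaw": 0}
    - {"claw": 0.65, "delta_pos": [0, 0, 1.3], "yaw": 0}
    - {"claw": 0.65, "delta_pos": [0, 0, 0.3], "yaw": 0}
    - {"claw": 0.65, "delta_pos": [0, 0, 0], "yaw": 0}

```text
clock: 7.8
eef_pos: [589.3, 57.2, 187.4]
tcp_rot: [3.141, -0.0, 1.522]
contact_force: [-0.3, -0.2, -0.1]
opening: 0.177
grasp_force: 0.0
```

Run:
```python
from rig import r
from h import *
s=r.sense();print(s["eef_pos"],s["contact_force"])
g=r.grab_frame("side")
cv2.imwrite("pics/p3.png",cv2.resize(g["img"][160:285,170:330],(640,500)))
```

```text
[589.29434863  57.19032099 187.43416795] [-0.26968985 -0.22178377 -0.09315919]
```

View pics/p3.png

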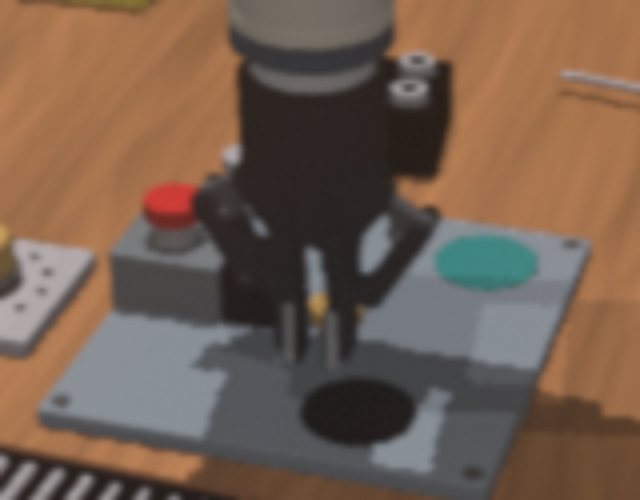

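The fingertips stand beside the spacer (gap centred near (312,350), spacer behind them at (335,308)), clear of the magazine. I'll lower slightly and push sideways.

Request:
apply_moves:
  deltas:
    - {"claw": 0.65, "delta_pos": [0, -0.15, 0.15], "yaw": 0}
    - {"claw": 0.65, "delta_pos": [-0.8, 0, 0], "yaw": 0}
    - {"claw": 0.65, "delta_pos": [-0.6, 0, 0], "yaw": 0}
    - {"claw": 0.65, "delta_pos": [-0.6, 0, 0], "yaw": 0}
    - {"claw": 0.65, "delta_pos": [-0.6, 0, 0], "yaw": 0}
    - {"claw": 0.65, "delta_pos": [-0.6, 0, 0], "yaw": 0}
    - {"claw": 0.65, "delta_pos": [-0.6, 0, 0], "yaw": 0}
    - {"claw": 0.65, "delta_pos": [-0.6, 0, 0], "yaw": 0}

```text
clock: 8.85
eef_pos: [585.6, 13.3, 185.8]
tcp_rot: [3.14, -0.001, 1.521]
contact_force: [0.3, 4.7, 5.2]
opening: 0.175
grasp_force: 3.1
```

Request:
apply_moves:
  deltas:
    - {"claw": 0.65, "delta_pos": [-0.6, 0, 0], "yaw": 0}
    - {"claw": 0.65, "delta_pos": [-0.6, 0, 0], "yaw": 0}
    - {"claw": 0.65, "delta_pos": [-0.6, 0, 0], "yaw": 0}
    - {"claw": 0.65, "delta_pos": [-0.6, 0, 0], "yaw": 0}
    - {"claw": 0.65, "delta_pos": [-0.5, 0, 0], "yaw": 0}
    - {"claw": 0.65, "delta_pos": [-0.3, 0, 0], "yaw": 0}
    - {"claw": 0.65, "delta_pos": [-0.1, 0, 0], "yaw": 0}
    - {"claw": 0.65, "delta_pos": [0, 0, 0], "yaw": 0}

```text
clock: 9.85
eef_pos: [583.9, -19.7, 185.7]
tcp_rot: [3.14, -0.0, 1.521]
contact_force: [0.4, 4.0, 6.3]
opening: 0.176
grasp_force: 3.2
```

Run:
```python
from rig import r
from h import *
f=r.grab_frame("top");g=r.grab_frame("side")
a=cv2.resize(f["img"][130:245,215:325],(400,420));b=cv2.resize(g["img"][160:285,170:330],(400,312))
b=cv2.copyMakeBorder(b,0,108,0,0,0)
cv2.imwrite("pics/p4.png",np.hstack([a,b]))
```

```text
(no output)
```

View pics/p4.png

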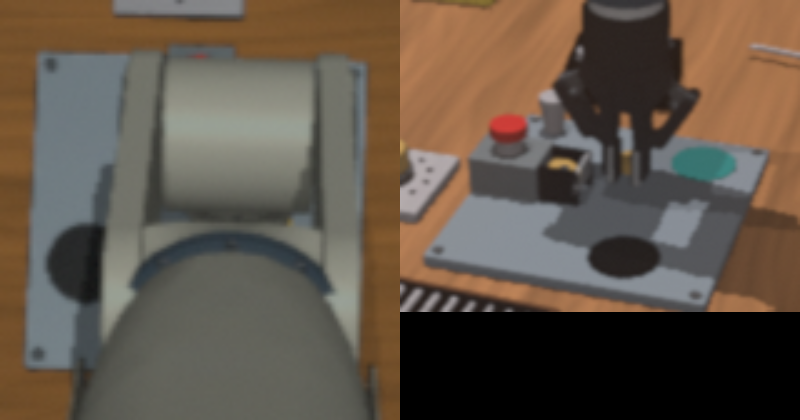

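The spacer is between and ahead of the fingertips (side crop (627,160)), away from the magazine. I'll push 15 mm more, then back off, lift and turn.

Request:
apply_moves:
  deltas:
    - {"claw": 0.65, "delta_pos": [-0.3, 0, -0.15], "yaw": 0}
    - {"claw": 0.65, "delta_pos": [-0.6, 0, 0], "yaw": 0}
    - {"claw": 0.65, "delta_pos": [-0.4, 0, 0], "yaw": 0}
    - {"claw": 0.65, "delta_pos": [-0.2, 0, 0], "yaw": 0}
    - {"claw": 0.65, "delta_pos": [0, 0, 0], "yaw": 0}
    - {"claw": 0.65, "delta_pos": [0.7, 0, 0], "yaw": 0}
    - {"claw": 0.65, "delta_pos": [0.8, 0, -1], "yaw": 0}
    - {"claw": 0.65, "delta_pos": [0, 0, -3], "yaw": 0}

```text
clock: 10.95
eef_pos: [583.0, -18.3, 226.4]
tcp_rot: [-3.139, -0.0, 1.523]
contact_force: [0.1, -0.7, 1.3]
opening: 0.175
grasp_force: 0.0
```

Request:
apply_moves:
  deltas:
    - {"claw": 0.65, "delta_pos": [0, 0, -3], "yaw": 0.17}
    - {"claw": 0.65, "delta_pos": [0, 0, -3], "yaw": 0.17}
    - {"claw": 0.65, "delta_pos": [0, 0, 0], "yaw": 0.17}
    - {"claw": 0.65, "delta_pos": [0, 0, 0], "yaw": 0.17}
    - {"claw": 0.65, "delta_pos": [0, 0, 0], "yaw": 0.17}
    - {"claw": 0.65, "delta_pos": [0, 0, 0], "yaw": 0.17}
    - {"claw": 0.65, "delta_pos": [0, 0, 0], "yaw": 0.17}
    - {"claw": 0.65, "delta_pos": [0, 0, 0], "yaw": 0.17}

```text
clock: 11.95
eef_pos: [583.6, -18.7, 287.4]
tcp_rot: [3.142, -0.001, 0.157]
contact_force: [0.3, 0.1, -0.2]
opening: 0.172
grasp_force: 0.0
```

Run:
```python
from rig import r
from h import *
g=r.grab_frame("side");f=r.grab_frame("top")
cv2.imwrite("pics/p5.png",np.hstack([cv2.resize(g["img"][190:270,220:320],(400,320)),cv2.resize(f["img"][130:245,215:325],(400,320))]))
print(spacer(g,(245,205,300,250)),spacer(f,(275,185,315,220)))
```

```text
(array([265.5, 221. ]), np.int32(84), array([[581.7, -52. ]])) (array([295. , 191.5]), np.int32(85), array([[580.5, -58.1]]))
```

View pics/p5.png

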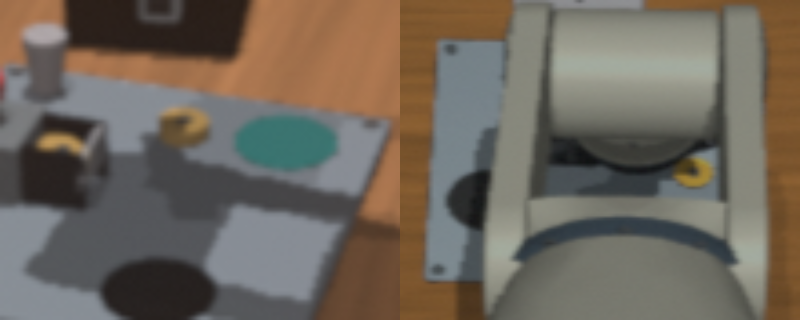

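The spacer is at side crop (185,127) and top crop (692,172), about (581,-58) in world coordinates. The teal spot lies straight toward the robot from it.

Request:
apply_moves:
  deltas:
    - {"claw": 0.65, "delta_pos": [0, 0, 0], "yaw": 0.057}
    - {"claw": 0.65, "delta_pos": [1.6, 2.0, 0], "yaw": 0}
    - {"claw": 0.65, "delta_pos": [1.6, 1.9, 0], "yaw": 0}
    - {"claw": 0.65, "delta_pos": [0, 0, 3], "yaw": 0}
    - {"claw": 0.65, "delta_pos": [0, 0, 3], "yaw": 0}
    - {"claw": 0.65, "delta_pos": [0, 0, 3], "yaw": 0}
    - {"claw": 0.65, "delta_pos": [0, 0, 1], "yaw": 0}
    - {"claw": 0.65, "delta_pos": [0, 0, 0], "yaw": 0}

```text
clock: 13.05
eef_pos: [619.6, -54.6, 187.1]
tcp_rot: [-3.142, 0.0, 0.108]
contact_force: [0.4, 0.2, 0.5]
opening: 0.177
grasp_force: 0.0
```

Request:
apply_moves:
  deltas:
    - {"claw": 0.65, "delta_pos": [-0.8, 0, 0], "yaw": 0}
    - {"claw": 0.65, "delta_pos": [-0.6, 0, 0], "yaw": 0}
    - {"claw": 0.65, "delta_pos": [-0.6, 0, 0], "yaw": 0}
    - {"claw": 0.65, "delta_pos": [-0.6, 0, 0], "yaw": 0}
    - {"claw": 0.65, "delta_pos": [-0.6, 0, 0], "yaw": 0}
    - {"claw": 0.65, "delta_pos": [-0.6, 0, 0], "yaw": 0}
    - {"claw": 0.65, "delta_pos": [-0.6, 0, 0], "yaw": 0}
    - {"claw": 0.65, "delta_pos": [-0.6, 0, 0], "yaw": 0}

```text
clock: 14.05
eef_pos: [569.4, -60.1, 186.7]
tcp_rot: [-3.142, -0.0, 0.105]
contact_force: [1.6, -0.4, 1.3]
opening: 0.173
grasp_force: 0.5
```

Request:
apply_moves:
  deltas:
    - {"claw": 0.65, "delta_pos": [-0.6, 0, 0], "yaw": 0}
    - {"claw": 0.65, "delta_pos": [-0.6, 0, 0], "yaw": 0}
    - {"claw": 0.65, "delta_pos": [-0.5, 0, 0], "yaw": 0}
    - {"claw": 0.65, "delta_pos": [-0.4, 0, 0], "yaw": 0}
    - {"claw": 0.65, "delta_pos": [-0.1, 0, 0], "yaw": 0}
    - {"claw": 0.65, "delta_pos": [0, 0, 0], "yaw": 0}

```text
clock: 14.8
eef_pos: [547.8, -62.4, 186.7]
tcp_rot: [-3.142, 0.0, 0.105]
contact_force: [0.5, -0.3, 0.6]
opening: 0.17
grasp_force: 0.0
```

Run:
```python
from rig import r
from h import *
g=r.grab_frame("side");f=r.grab_frame("top");
print(spacer(g,(260,205,312,245)),spacer(f,(275,190,325,232)))
b=blob(g,(80,120,50),(100,255,255),(270,212,312,238));print(b[:2])
```

```text
(array([290.5, 223.5]), np.int32(79), array([[523.8, -55. ]])) (array([315.8, 207.2]), np.int32(5), array([[ 536.9, -113.8]]))Traceback (most recent call last):
  File "<stdin>", line 5, in <module>
TypeError: 'NoneType' object is not subscriptable
```

Request:
apply_moves:
  deltas:
    - {"claw": 0.65, "delta_pos": [0.7, 0, 0], "yaw": 0}
    - {"claw": 0.65, "delta_pos": [0.8, 0, -0.5], "yaw": 0}
    - {"claw": 0.65, "delta_pos": [0, 0, -3], "yaw": 0}
    - {"claw": 0.65, "delta_pos": [0, 0, -4], "yaw": 0}
    - {"claw": 0.65, "delta_pos": [0, 0, -4], "yaw": 0}
    - {"claw": 0.65, "delta_pos": [0, -4, -2], "yaw": 0}
    - {"claw": 0.65, "delta_pos": [0, -5, 0], "yaw": 0}
    - {"claw": 0.65, "delta_pos": [0, -5, 0], "yaw": 0}

```text
clock: 15.9
eef_pos: [548.5, 79.8, 322.8]
tcp_rot: [-3.142, -0.002, 0.104]
contact_force: [0.6, -0.1, 0.8]
opening: 0.172
grasp_force: 0.0
```

Request:
apply_moves:
  deltas:
    - {"claw": 0.65, "delta_pos": [0, -5, 0], "yaw": 0}
    - {"claw": 0.65, "delta_pos": [0, -5, 0], "yaw": 0}
    - {"claw": 0.65, "delta_pos": [0, 0, 0], "yaw": 0}
    - {"claw": 0.65, "delta_pos": [0, 0, 0], "yaw": 0}

```text
clock: 16.4
eef_pos: [537.9, 177.9, 321.9]
tcp_rot: [3.141, -0.0, 0.106]
contact_force: [0.5, 0.0, 0.1]
opening: 0.176
grasp_force: 0.0
```

Run:
```python
from rig import r
from h import *
g=r.grab_frame("side");f=r.grab_frame("top");
print(spacer(g,(260,205,312,245)),spacer(f,(275,190,325,232)))
cv2.imwrite("pics/p6.png",np.hstack([cv2.resize(g["img"][190:270,220:320],(400,320)),cv2.resize(f["img"][120:245,205:405],(400,320))]))
```

```text
(array([290.5, 222.5]), np.int32(87), array([[524.7, -59.4]])) (array([319.5, 210.5]), np.int32(415), array([[ 527.7, -123.5]]))
```

View pics/p6.png

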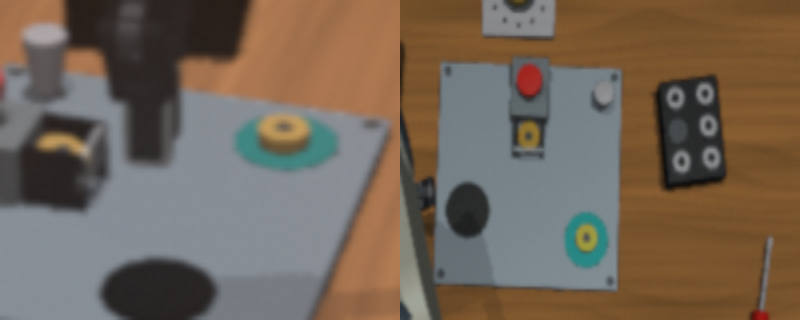

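The spacer lies near the middle of the teal spot with teal visible all round (top crop (587,238) on a spot at (587,240)). The plunger is up, the other spacers are in the magazine, and the bystanders in view are unmoved.

```bash
python3 -c "from rig import r; print(r.sign_off())"
```

```text
the job is handed in; nothing more can be done
None
```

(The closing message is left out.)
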